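Unlock the filter wheel and turn it once round

TASK

The demonstration filter wheel has just been unpacked: pull its yellow-headed transport pin up out of the holder and lay it in the green tray. Then check that the wheel runs freely: turn it by its orange handle one full turn anticlockwise (seen from above), so that its white fork ends up over the blue pin holder again, and let go. Leave the other things on the table where they are.

Things in the scene. Friction and masses are not known exactly. Their poses are not given: they have to be found in the camera images.
- stand: fixed stand of the filter wheel: round dark base 196 mm across with the wheel on a vertical axis through its middle, and a blue pin holder 34 x 34 mm, 36 mm high, centred 115 mm from the axis along the stand's +x. The holder's upright hole is 13 mm wide and its floor is 6 mm above the table. Origin: on the table under the axis; z up. Its place and yaw vary widely
- wheel_axis (a point): point on the wheel's vertical axis, level with the wheel's top face, 50 mm above the table
- filter_wheel (a joint): angle of the wheel in rad, growing anticlockwise seen from above; about 0 at the start, fork over the holder; 2 pi after one full turn (no wrapping). Stays where it is left. The wheel is a black disc 180 mm across, 40 to 50 mm above the table, with coloured round filters and a white arrow for the direction
- fork (a point): middle of the slot of the white fork at the wheel's rim, 120 mm from the axis, 45 mm above the table. Two tines 10 mm wide and thick, 26 mm apart, reach 136 mm from the axis and straddle the pin, so the wheel cannot turn before the pin is out
- handle_mid (a point): on the centre line of the wheel's handle, 90 mm above the table: orange upright round handle, 20 mm across, from 54 to 110 mm above the table, standing on the wheel 68 mm from the axis, across the axis from the fork; it spins freely about its own upright axis, so a firm grip need not turn with the wheel
- lock_pin: loose transport pin, 96 mm long, 60 g: steel shank 10 mm across and 66 mm long with a tapered foot, then a yellow head 20 mm across and 30 mm long. Origin: foot of the shank; z runs along the pin to the head. It stands upright in the holder, 30 mm deep, its head 72 to 102 mm above the table
- pin_head (a point): middle of the pin's yellow head, 81 mm from its foot
- pin_mid (a point): middle of the pin's length, 48 mm from its foot
- tray: green open tray fixed to the table, 190 (x) x 220 (y) mm outside, 24 mm high, walls 4 mm, floor 4 mm thick. Origin: centre of its underside. Stands to the left or the right of the robot
- notebook: bystander: navy notebook 150 x 200 x 12 mm lying flat, a pen on it; origin: centre of its underside
- tape_roll: bystander: roll of tape, 96 mm across, 48 mm high, standing flat; origin: centre of its underside
- microscope: bystander: black hand-held fibre microscope lying down, about 220 mm long along its x, 40 mm high; origin: centre of its underside
- remote: bystander: black remote control 160 (x) x 45 x 18 mm; origin: centre of its underside
- cleaner: bystander: white connector-cleaning cassette 110 (x) x 65 x 30 mm; origin: centre of its underside
- pen: bystander: pen 140 mm long along its x, 10 mm thick, lying on the notebook; origin: centre of its underside

How it is judged:
On the way, in this order (a step that is already met when the one before it is completed fails the run):
1. the pin is out of its holder and lies in the tray (x of pin_mid in the frame of tray between -0.095 and 0.095 m and y of pin_mid in the frame of tray between -0.11 and 0.11 m and z of pin_mid in the frame of tray below 0.035 m and contact force between the fingers and lock_pin below 0.1 N), for 0.2 s.
2. the wheel is turned more than half way round, anticlockwise (value of joint filter_wheel above 3.3 rad), for 0.05 s.
At the end, for the whole second after the job is handed in: The pin lies still in the tray: its middle within the tray's outline and less than 35 mm above the tray's underside. The wheel stands still after one full turn anticlockwise, its fork over the pin holder to within 0.12 rad (about 14 mm at the fork) (x of pin_mid in the frame of tray between -0.095 and 0.095 m and y of pin_mid in the frame of tray between -0.11 and 0.11 m and z of pin_mid in the frame of tray below 0.035 m and linear speed of lock_pin below 0.02 m/s and value of joint filter_wheel between 6.163 and 6.403 rad and velocity of joint filter_wheel between -0.05 and 0.05 rad/s); the robot touches nothing.
It fails at once if one of the bystanders was pushed more than 40 mm from its place (distance of any of notebook, tape_roll, microscope, remote, cleaner, pen from where it was at the start of the episode above 0.04 m).
It also fails if it takes over 72 s, if anything falls off the work surface, if the arm or the gripper's body presses on something with over 40 N, if the wrist force passes 120 N, or if a joint passes its speed limit or range.

ROBOT

A 6-joint arm with a two-finger parallel gripper is mounted at the origin on the work surface. World frame = base frame: x ahead of the robot, y to its left, z up, the work surface at z = 0. Lengths are in m, angles in rad, forces in N, time in s.
With the tool pointing down it reaches from about 0.375 to 0.9 m from the base axis. Payload 3.1 kg.
Tool frame: the origin (TCP) lies midway between the tips of the shut fingers; the grasp point (between the pads) lies 19 mm behind it; x points along the fingers, y is the direction in which the jaws open and shut, and the axes are right-handed (so a half turn about x gives the same grasp; the last joint's range is limited). The gripper opens to 87 mm and grips with 3 to 60 N. Pads are 19 mm wide; open, the fingers measure 117 mm over their backs; the gripper's body (75 mm by 190 mm) begins 51 mm behind the grasp point.
Start: joints at [0.952, 0.527, 1.433, -0, 1.181, -0.178], TCP at [0.267, 0.565, 0.223] pointing down, gripper open.
Joint ranges: [-3.08, 3.08], [-0.75, 2.2], [0.22, 2.44], [-1.43, 4.57], [0, 2.65], [-2.85, 2.85]. Speed limits (rad/s): [2.79, 2.79, 3.14, 3.14, 3.14, 3.14].

INTERFACE

Orientations are given as a rotation vector (axis times angle).
In Python, from rig import bot gives the robot as it stands.
- The arm moves only by the shell command python3 -m creep 'ROWS' [FORCE]. ROWS is JSON, a list of rows, each an object with "slide": the shift along the tool's x, y, z in cm, a list of three; "delta_rot": the turn, a rotation vector about the tool's x, y, z in rad, a list of three; "hand": the opening, from 0 (shut) to 1 (fully open). In form: [{"slide": [dx, dy, dz], "delta_rot": [rx, ry, rz], "hand": hand}, ...]. A call has 1 to 10 rows; each row shifts and turns the commanded pose from where the row before left it, along the tool's axes as they then stand; what a row does not reach is not made up. A row lasts 1/8 s, in which the tool goes at most 62.5 mm and 10.7 degrees, less where a joint would pass 70% of its speed; a pose out of reach is approached as far as the arm can. A call is refused whole if a number of a shift passes 6.25 or a number of a turn 0.188, either way. A call with a gripper value outside its range is refused whole. The fingers move at their own pace and stop on an object; FORCE is the grip in N (left out, the last holds). Time passes only in rows, so rows that do not move let the fingers close. It gives the time, the measured TCP pose, the force and the opening at its end, in the units of the state.
- bot.get_obs(): the state, without advancing time (a new reading comes with each control period).
- bot.get_image(name): name is "side" or "top"; returns the picture (480x640x3 uint8, red, green, blue); there is no depth.
- bot.get_calibration(name): a dict with "camera_matrix" (3x3 intrinsics, pixels), "rvec" (rotation vector, rad) and "tvec" (3), from world to camera coordinates, as OpenCV has them. Camera axes: x right, y down, z forward; pixel columns grow to the right and rows downward; lengths in m; the calibration is good to about 2 mm. A picture is of the moment at which its call begins. get_calibration takes no time and is no camera call.
- bot.hand_in(): hands the job in, once; it reports no verdict.
The state is a dict: "time": time; "joint_positions": joint angles; "joint_vel": joint speeds; "tau": joint torques, N m; "position": TCP position; "eef_rot": TCP orientation; "force": force on the tool from outside, world axes, zero at the start; "moment": the same for the moment, N m; "finger_gap": opening from 0.0 (shut) to 1.0 (fully open).
Only numpy, scipy, OpenCV 4.12 (cv2) and the standard library are available. Lean on these libraries where they do the work, as an engineer would, in place of code of your own. Each camera call takes 0.05 s, during which the arm holds its last target. There are 200 camera calls.

## Working session

There is one attempt and no reset: what is moved stays moved. The work goes in short steps, Python scripts to look and compute and a shell command to move; the robot and the scene stay as the last step left them, time stands still between calls to the robot, and variables do not carry over. Pictures are saved under pics/ and viewed, about 8 in all and at most 12, crops included, and the job is handed in when it is done.

```bash
mkdir -p pics
python3 - <<'E'
from rig import bot
import cv2
for n in("top","side"):
    cv2.imwrite(f"pics/{n}0.png",bot.get_image(n)[:,:,::-1])
    c=bot.get_calibration(n);print(n,c)
print(bot.get_obs())
E
```

```text
top {'camera_matrix': array([[551.74423169,   0.        , 331.86302629],
       [  0.        , 551.74423169, 234.01421006],
       [  0.        ,   0.        ,   1.        ]]), 'rvec': array([ 2.16678496, -2.16391118,  0.13474481]), 'tvec': array([-0.01972721,  0.56616393,  1.30025038])}
side {'camera_matrix': array([[533.77740565,   0.        , 324.76889174],
       [  0.        , 533.77740565, 240.97747598],
       [  0.        ,   0.        ,   1.        ]]), 'rvec': array([ 2.42049587, -0.21404826,  0.07612964]), 'tvec': array([-0.55934491,  0.14133335,  1.1559891 ])}
{'time': 0.1, 'joint_positions': array([ 9.51518669e-01,  5.28400156e-01,  1.43381092e+00, -3.82356125e-05,
        1.18142834e+00, -1.78493729e-01]), 'joint_vel': array([-8.54771253e-04, -1.49682575e-03, -2.79108900e-03, -7.35219377e-04,
       -9.17835232e-05,  3.36258114e-04]), 'tau': array([-3.16864616e-04, -4.40983057e+01, -1.77151537e+01,  6.34827325e-02,
        5.34437061e-02, -4.51176606e-05]), 'position': array([0.26622721, 0.56469825, 0.22164126]), 'eef_rot': array([ 0.34420557,  1.54378003, -0.34720999]), 'force': array([0.50571807, 0.554382  , 0.0898835 ]), 'moment': array([ 0.05740903,  0.00823673, -0.00993927]), 'finger_gap': 1.0025369482351363}
```

View pics/top0.png

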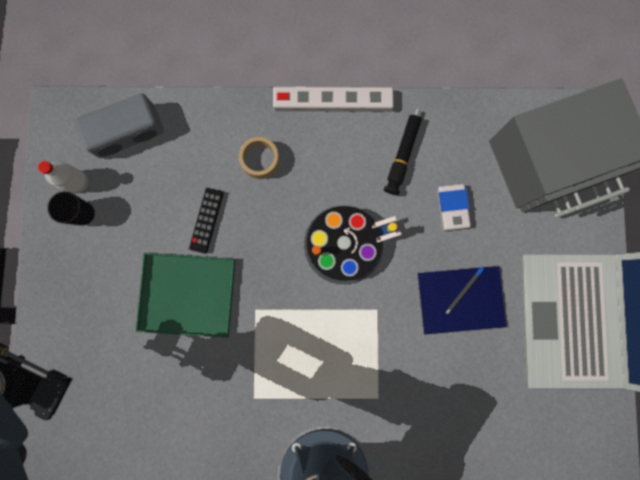

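View pics/side0.png

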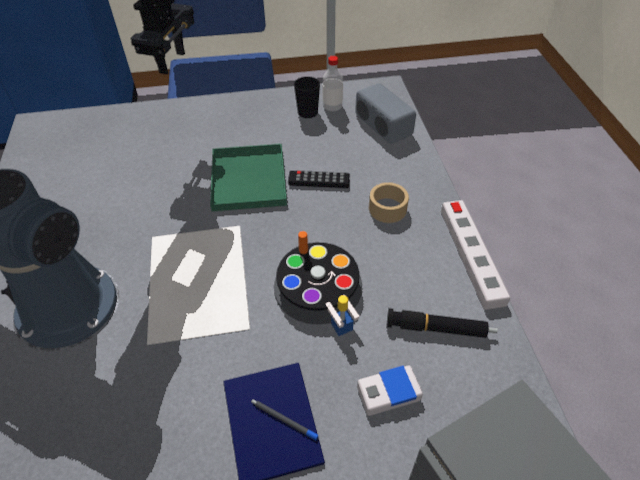

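The top view shows the wheel hub at about (344,243), the pin head at (392,227), the handle at (317,250) and the tray at about (187,293). In the side view the pin head is at (343,303) and the handle at (303,242). Next I'll enlarge both views.

```bash
python3 - <<'E'
import cv2,numpy as np
a=cv2.imread("pics/top0.png")[190:290,295:425];b=cv2.imread("pics/side0.png")[225:345,265:375]
a=cv2.resize(a,(520,400),interpolation=2)[:, :];a=cv2.resize(a,(390,300),interpolation=2);
b=cv2.resize(b,(440,480),interpolation=2)
a=cv2.resize(cv2.imread("pics/top0.png")[200:290,300:410],(440,360),interpolation=2)[:,:360]
o=np.zeros((480,800,3),np.uint8);o[:360,:360]=a;o[:,360:]=b
a=cv2.imread("pics/top0.png")
cv2.imwrite("pics/crop0.png",o)
E
cat > h.py <<'E'
from rig import bot
import cv2,numpy as np
from scipy.spatial.transform import Rotation as R
def cam(n):
    c=bot.get_calibration(n);return c["camera_matrix"],cv2.Rodrigues(c["rvec"])[0],c["tvec"]
def onz(n,u,v,z):
    K,Q,t=cam(n);d=Q.T@np.linalg.solve(K,[u,v,1]);o=-Q.T@t
    return o+d*(z-o[2])/d[2]
def proj(n,p):
    K,Q,t=cam(n);q=K@(Q@np.array(p)+t);return q[:2]/q[2]
def togo(target,wz=None):
    s=bot.get_obs();M=R.from_rotvec(s["eef_rot"]).as_matrix()
    return M,np.round(100*M.T@(np.array(target)-s["position"]),2)
E
python3 - <<'E'
from h import *
print("hub top",onz("top",344,243,.055),onz("side",318,271,.055))
print("pin head",onz("top",392,227,.102),onz("side",343,298,.102))
print("handle",onz("top",316.5,250,.11),onz("side",303,234,.11))
for u,v in((143,254),(236,259),(230,336),(137,331)):print("tray",onz("top",u,v,.024))
s=bot.get_obs();print(R.from_rotvec(s["eef_rot"]).as_matrix().round(4))
E
```

```text
hub top [ 0.54221361 -0.0476083   0.055     ] [ 0.54577019 -0.04321047  0.055     ]
pin head [ 0.57460073 -0.15648207  0.102     ] [ 0.57738664 -0.15339754  0.102     ]
handle [0.52064302 0.0164575  0.11      ] [0.52436376 0.01911077 0.11      ]
tray [0.51780597 0.43718446 0.024     ]
tray [0.50603063 0.21257212 0.024     ]
tray [0.32264032 0.22297623 0.024     ]
tray [0.33428714 0.44399125 0.024     ]
[[-1.200e-03  4.266e-01  9.044e-01]
 [-1.700e-03  9.044e-01 -4.266e-01]
 [-1.000e+00 -2.000e-03 -3.000e-04]]
```

View pics/crop0.png

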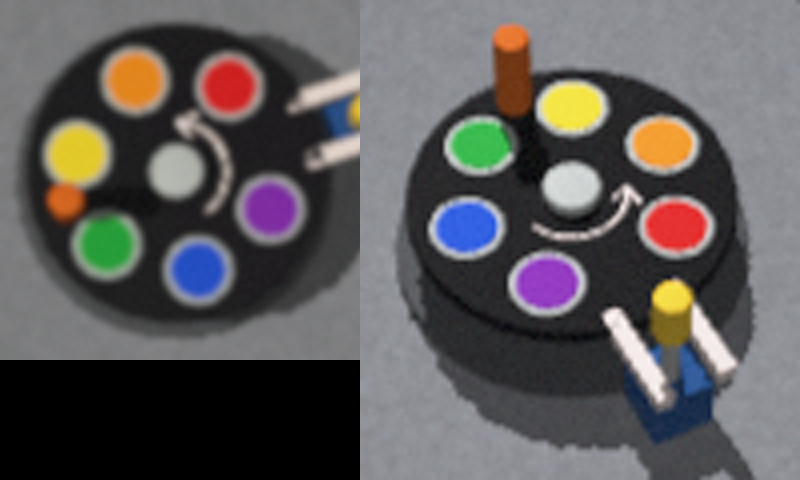

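Both cameras agree to 3 mm. The checks against the given sizes also hold:

| Quantity | Measured | Given |
|---|---|---|
| Pin to axis | 114.6 mm | 115 mm |
| Handle to axis | 66 mm | 68 mm |
| Stand yaw | about −73° | – |
| Axis position | (0.543, −0.046) | – |
| Tray centre | (0.420, 0.329) | – |

I'll move towards the pin now. The current jaw direction suits the grasp.

```bash
python3 -m creep '[{"slide":[0,-3.7,4.2],"delta_rot":[0,0,0],"hand":1},{"slide":[0,-3.7,4.2],"delta_rot":[0,0,0],"hand":1},{"slide":[0,-3.7,4.2],"delta_rot":[0,0,0],"hand":1},{"slide":[0,-3.7,4.2],"delta_rot":[0,0,0],"hand":1},{"slide":[0,-3.7,4.2],"delta_rot":[0,0,0],"hand":1},{"slide":[0,-3.7,4.2],"delta_rot":[0,0,0],"hand":1},{"slide":[0,-3.7,4.2],"delta_rot":[0,0,0],"hand":1},{"slide":[0,-3.7,4.2],"delta_rot":[0,0,0],"hand":1},{"slide":[0,-3.7,4.2],"delta_rot":[0,0,0],"hand":1},{"slide":[0,-3.7,4.2],"delta_rot":[0,0,0],"hand":1}]' 25
python3 - <<'E'
from h import *
print(togo([.576,-.155,.16]),bot.get_obs()["joint_positions"])
E
```

```text
time: 1.35
position: [0.4889, 0.0497, 0.2224]
eef_rot: [0.346, 1.543, -0.346]
force: [1.3, 0.2, 0.1]
finger_gap: 0.994
(array([[-2.49921555e-04,  4.26916419e-01,  9.04291053e-01],
       [ 2.47491612e-04,  9.04291080e-01, -4.26916363e-01],
       [-9.99999938e-01,  1.17108849e-04, -3.31660065e-04]]), array([  6.23, -14.79,  16.61])) [-1.26696966e-01  3.49103826e-01  1.76035956e+00  2.49177813e-04
  1.03240847e+00 -1.25654103e+00]
```

```bash
python3 -m creep '[{"slide":[0,-3.7,4.15],"delta_rot":[0,0,0],"hand":1},{"slide":[0,-3.7,4.15],"delta_rot":[0,0,0],"hand":1},{"slide":[0,-3.7,4.15],"delta_rot":[0,0,0],"hand":1},{"slide":[0,-3.7,4.15],"delta_rot":[0,0,0],"hand":1},{"slide":[3.1,0,0],"delta_rot":[0,0,0],"hand":1},{"slide":[3.1,0,0],"delta_rot":[0,0,0],"hand":1},{"slide":[0,0,0],"delta_rot":[0,0,0],"hand":1},{"slide":[0,0,0],"delta_rot":[0,0,0],"hand":1}]' 25
python3 - <<'E'
from h import *
print(togo([.576,-.155,.068])[1],bot.get_obs()["joint_positions"].round(3))
o=[]
for n,c in(("top",(392,227)),("side",(343,303))):
    g=bot.get_image(n)[:,:,::-1];u,v=c
    o.append(cv2.resize(g[v-60:v+40,u-50:u+50],(400,400),interpolation=2))
cv2.imwrite("pics/c1.png",np.hstack(o))
E
```

```text
time: 2.35
position: [0.5761, -0.1533, 0.1612]
eef_rot: [0.345, 1.542, -0.346]
force: [0.3, 0.2, 0.9]
finger_gap: 1.0
[ 9.32 -0.15  0.05] [-0.447  0.563  1.567 -0.     1.01  -1.578]
```

View pics/c1.png

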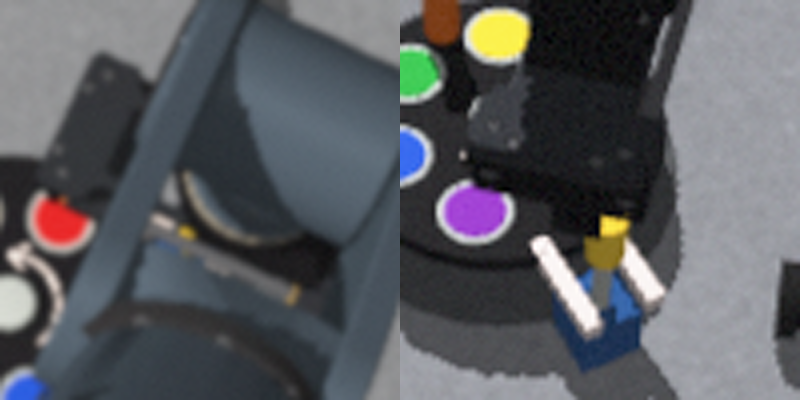

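The side view shows the fingers straddling the yellow head. The top view is blocked by the arm. I'll go down, close, and lift if it holds.

```bash
python3 -m creep '[{"slide":[3.1,-0.05,0],"delta_rot":[0,0,0],"hand":1},{"slide":[3.1,-0.05,0],"delta_rot":[0,0,0],"hand":1},{"slide":[3.1,-0.05,0],"delta_rot":[0,0,0],"hand":1},{"slide":[0,0,0],"delta_rot":[0,0,0],"hand":1},{"slide":[0,0,0],"delta_rot":[0,0,0],"hand":0},{"slide":[0,0,0],"delta_rot":[0,0,0],"hand":0},{"slide":[0,0,0],"delta_rot":[0,0,0],"hand":0},{"slide":[0,0,0],"delta_rot":[0,0,0],"hand":0},{"slide":[0,0,0],"delta_rot":[0,0,0],"hand":0}]' 15
python3 - <<'E'
from rig import bot
print(bot.get_obs())
E
```

```text
time: 3.58
position: [0.575, -0.1546, 0.0678]
eef_rot: [0.346, 1.543, -0.346]
force: [-0.7, 0.3, 0.3]
finger_gap: 0.515
{'time': 3.575, 'joint_positions': array([-4.50205887e-01,  6.97836702e-01,  1.62790416e+00, -2.50345878e-05,
        8.15571524e-01, -1.58024858e+00]), 'joint_vel': array([ 1.01454429e-03,  4.26056336e-03,  1.28357110e-03,  7.96591615e-04,
       -9.67178641e-04,  7.36389712e-05]), 'tau': array([ 8.34533625e-03, -4.51254272e+01, -1.14748469e+01, -2.73255788e-02,
        7.42292195e-02,  5.07767925e-05]), 'position': array([ 0.57501195, -0.15463029,  0.06777175]), 'eef_rot': array([ 0.34556851,  1.54275005, -0.34569754]), 'force': array([-0.68915033,  0.32106014,  0.2864029 ]), 'moment': array([ 0.00382525, -0.01566966,  0.0057638 ]), 'finger_gap': 0.5152678219493937}
```

Still closing.

```bash
python3 -m creep '[{"slide":[0,0,0],"delta_rot":[0,0,0],"hand":0},{"slide":[0,0,0],"delta_rot":[0,0,0],"hand":0},{"slide":[0,0,0],"delta_rot":[0,0,0],"hand":0},{"slide":[0,0,0],"delta_rot":[0,0,0],"hand":0},{"slide":[0,0,0],"delta_rot":[0,0,0],"hand":0},{"slide":[0,0,0],"delta_rot":[0,0,0],"hand":0},{"slide":[0,0,0],"delta_rot":[0,0,0],"hand":0}]' 15
```

```text
time: 4.45
position: [0.5749, -0.1546, 0.0675]
eef_rot: [0.346, 1.543, -0.346]
force: [0.6, 0.5, -0.5]
finger_gap: 0.224
```

The gap is 0.224 × 87 = 19.5 mm, so the head is gripped. Lifting.

```bash
python3 -m creep '[{"slide":[0,0,0],"delta_rot":[0,0,0],"hand":0},{"slide":[0,0,0],"delta_rot":[0,0,0],"hand":0},{"slide":[-1,0,0],"delta_rot":[0,0,0],"hand":0},{"slide":[-1.5,0,0],"delta_rot":[0,0,0],"hand":0},{"slide":[-2,0,0],"delta_rot":[0,0,0],"hand":0},{"slide":[-3,0,0],"delta_rot":[0,0,0],"hand":0},{"slide":[-3,0,0],"delta_rot":[0,0,0],"hand":0},{"slide":[-3,0,0],"delta_rot":[0,0,0],"hand":0},{"slide":[0,0,0],"delta_rot":[0,0,0],"hand":0}]' 25
python3 - <<'E'
from h import *
print(togo([.41,.32,.202]),bot.get_obs()["joint_positions"].round(3))
E
```

```text
time: 5.58
position: [0.5769, -0.1555, 0.2063]
eef_rot: [0.344, 1.535, -0.347]
force: [0.3, -0.1, -0.5]
finger_gap: 0.224
(array([[ 7.04992044e-03,  4.26602141e-01,  9.04411915e-01],
       [-3.43070014e-03,  9.04439387e-01, -4.26588356e-01],
       [-9.99969264e-01, -9.53521111e-05,  7.83976974e-03]]), array([  0.15,  35.89, -35.38])) [-0.45   0.506  1.527 -0.     1.101 -1.58 ]
```

```bash
python3 -m creep '[{"slide":[0,3.99,-3.93],"delta_rot":[0,0,0],"hand":0},{"slide":[0,3.99,-3.93],"delta_rot":[0,0,0],"hand":0},{"slide":[0,3.99,-3.93],"delta_rot":[0,0,0],"hand":0},{"slide":[0,3.99,-3.93],"delta_rot":[0,0,0],"hand":0},{"slide":[0,3.99,-3.93],"delta_rot":[0,0,0],"hand":0},{"slide":[0,3.99,-3.93],"delta_rot":[0,0,0],"hand":0},{"slide":[0,3.99,-3.93],"delta_rot":[0,0,0],"hand":0},{"slide":[0,3.99,-3.93],"delta_rot":[0,0,0],"hand":0},{"slide":[0,3.99,-3.93],"delta_rot":[0,0,0],"hand":0}]'
python3 -m creep '[{"slide":[0,0,0],"delta_rot":[-0.18,0,0],"hand":0},{"slide":[0,0,0],"delta_rot":[-0.18,0,0],"hand":0},{"slide":[0,0,0],"delta_rot":[-0.18,0,0],"hand":0},{"slide":[0,0,0],"delta_rot":[-0.18,0,0],"hand":0},{"slide":[0,0,0],"delta_rot":[-0.18,0,0],"hand":0},{"slide":[0,0,0],"delta_rot":[0,-0.18,0],"hand":0},{"slide":[0,0,0],"delta_rot":[0,-0.18,0],"hand":0},{"slide":[0,0,0],"delta_rot":[0,-0.18,0],"hand":0},{"slide":[0,0,0],"delta_rot":[0,0,0],"hand":0}]'
python3 - <<'E'
from h import *
print(togo([.408,.323,.13]),bot.get_obs())
E
```

```text
time: 6.7
position: [0.4069, 0.3224, 0.202]
eef_rot: [0.345, 1.544, -0.346]
force: [1.2, 0.8, -1.2]
finger_gap: 0.217
time: 7.82
position: [0.4035, 0.3192, 0.1991]
eef_rot: [-0.243, 1.041, 0.416]
force: [-0.1, 0.1, -1.0]
finger_gap: 0.22
(array([[ 4.37143561e-01, -4.43906916e-01,  7.82209791e-01],
       [ 2.17413417e-01,  8.96072473e-01,  3.87021355e-01],
       [-8.72718118e-01,  8.79010314e-04,  4.88223632e-01]]), array([ 6.31,  0.13, -2.88])) {'time': 7.825, 'joint_positions': array([ 0.44783811,  0.30823961,  2.10812064,  0.03128043,  0.21532037,
       -1.61149986]), 'joint_vel': array([-0.00508407,  0.01086314, -0.14522491, -0.00599604,  0.05861385,
        0.00573384]), 'tau': array([ 9.94382263e-02, -2.80965418e+01, -1.08482364e+01,  2.18002388e-02,
       -2.25319013e+00, -5.78697876e-02]), 'position': array([0.40349301, 0.31924289, 0.19909437]), 'eef_rot': array([-0.24300144,  1.04145499,  0.41617242]), 'force': array([-0.06759789,  0.10766432, -0.95893931]), 'moment': array([-0.15225503,  0.37723175,  0.01133052]), 'finger_gap': 0.21978681836087752}
```

Tilting outwards nearly exhausts joint 5, so I'll tilt inwards instead, which leaves plenty of range.

```bash
python3 -m creep '[{"slide":[0,0,0],"delta_rot":[0,0.18,0],"hand":0},{"slide":[0,0,0],"delta_rot":[0,0.18,0],"hand":0},{"slide":[0,0,0],"delta_rot":[0,0.18,0],"hand":0},{"slide":[0,0,0],"delta_rot":[0,0.18,0],"hand":0},{"slide":[0,0,0],"delta_rot":[0,0.18,0],"hand":0},{"slide":[0,0,0],"delta_rot":[0,0.18,0],"hand":0},{"slide":[0,0,0],"delta_rot":[0,0.18,0],"hand":0},{"slide":[0,0,0],"delta_rot":[0,0.18,0],"hand":0},{"slide":[0,0,0],"delta_rot":[0,0.18,0],"hand":0},{"slide":[0,0,0],"delta_rot":[0,0,0],"hand":0}]'
python3 - <<'E'
from h import *
print(togo([.432,.335,.10]),togo([.432,.335,.045])[1],bot.get_obs()["joint_positions"].round(3))
g=[bot.get_image(n)[:,:,::-1] for n in("top","side")]
cv2.imwrite("pics/c2.png",np.hstack([cv2.resize(g[0][190:390,90:290],(400,400)),cv2.resize(g[1][70:270,150:350],(400,400))]))
E
```

```text
time: 9.07
position: [0.4099, 0.3218, 0.1967]
eef_rot: [-0.607, 2.598, 0.15]
force: [-0.3, 0.4, -1.2]
finger_gap: 0.22
(array([[-7.93969758e-01, -4.43410045e-01,  4.15932152e-01],
       [-3.92467500e-01,  8.96318678e-01,  2.06354278e-01],
       [-4.64307316e-01,  5.99203802e-04, -8.85673956e-01]]), array([2.22, 0.19, 9.76])) [ 4.77  0.19 14.63] [ 0.454  0.954  1.077 -0.006  2.199 -1.577]
```

View pics/c2.png

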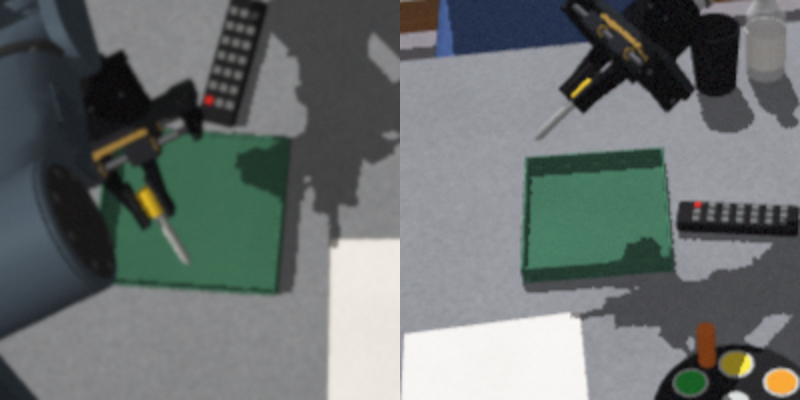

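The pin is held in line with the tool, about 62° from upright. In the top crop its foot at (185,262) is over the tray. Lowering it now.

```bash
python3 -m creep '[{"slide":[1,0,3],"delta_rot":[0,0,0],"hand":0},{"slide":[1,0,3],"delta_rot":[0,0,0],"hand":0},{"slide":[1,0,3],"delta_rot":[0,0,0],"hand":0},{"slide":[0.6,0.1,2],"delta_rot":[0,0,0],"hand":0},{"slide":[0.5,0.1,1.5],"delta_rot":[0,0,0],"hand":0},{"slide":[0.4,0,1.1],"delta_rot":[0,0,0],"hand":0},{"slide":[0.3,0,1],"delta_rot":[0,0,0],"hand":0},{"slide":[0,0,0],"delta_rot":[0,0,0],"hand":0},{"slide":[0,0,0],"delta_rot":[0,0,0],"hand":0}]'
python3 -m creep '[{"slide":[0,0,0],"delta_rot":[0,0,0],"hand":0.5},{"slide":[0,0,0],"delta_rot":[0,0,0],"hand":0.5},{"slide":[0,0,0],"delta_rot":[0,0,0],"hand":0.5},{"slide":[0,0,0],"delta_rot":[0,0,0],"hand":0.5},{"slide":[0,0,0],"delta_rot":[0,0,0],"hand":0.5},{"slide":[0,0,0],"delta_rot":[0,0,0],"hand":0.5}]'
```

```text
time: 10.3
position: [0.4313, 0.3354, 0.0501]
eef_rot: [-0.606, 2.592, 0.153]
force: [0.0, 0.1, -0.8]
finger_gap: 0.218
time: 11.05
position: [0.4312, 0.3353, 0.0497]
eef_rot: [-0.607, 2.592, 0.153]
force: [-0.4, 0.5, 0.3]
finger_gap: 0.498
```

```bash
python3 -m creep '[{"slide":[-1,0,-1.8],"delta_rot":[0,0,0],"hand":0.5},{"slide":[-2,0,-3.8],"delta_rot":[0,0,0],"hand":0.5},{"slide":[-2,0,-3.8],"delta_rot":[0,0,0],"hand":0.5},{"slide":[-2,0,-3.8],"delta_rot":[0,0,0],"hand":0.5},{"slide":[0,0,0],"delta_rot":[0,-0.18,0],"hand":0.6},{"slide":[0,0,0],"delta_rot":[0,-0.18,0],"hand":0.6},{"slide":[0,0,0],"delta_rot":[0,-0.18,0],"hand":0.6},{"slide":[0,0,0],"delta_rot":[0,-0.18,0],"hand":0.6},{"slide":[0,0,0],"delta_rot":[0,-0.18,0],"hand":0.6},{"slide":[0,0,0],"delta_rot":[0,-0.18,0],"hand":0.6}]'
python3 - <<'E'
from h import *
M,d=togo([.5225,.018,.15]);print(M.round(4),d,bot.get_obs()["joint_positions"].round(3))
g=[bot.get_image(n)[:,:,::-1] for n in("top","side")]
cv2.imwrite("pics/c3.png",np.hstack([cv2.resize(g[0][190:390,90:290],(400,400)),cv2.resize(g[1][70:270,150:350],(400,400))]))
E
```

```text
time: 12.3
position: [0.4315, 0.3353, 0.2017]
eef_rot: [-0.358, 1.534, 0.363]
force: [0.7, 0.5, -0.7]
finger_gap: 0.604
[[ 0.0058 -0.444   0.896 ]
 [ 0.0041  0.896   0.444 ]
 [-1.      0.0011  0.007 ]] [  5.1  -32.47  -5.97] [ 4.550e-01  4.460e-01  1.658e+00  1.000e-03  1.030e+00 -1.576e+00]
```

View pics/c3.png

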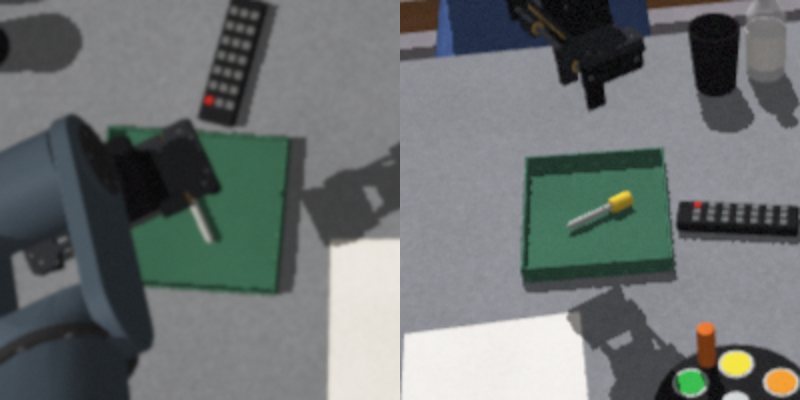

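The pin lies flat in the tray: in the side crop its head is at (620,200) and its foot at (572,226). On to the handle.

```bash
python3 -m creep '[{"slide":[0,-5.4,-1],"delta_rot":[0,0,0],"hand":0.8},{"slide":[0,-5.4,-1],"delta_rot":[0,0,0],"hand":0.8},{"slide":[0,-5.4,-1],"delta_rot":[0,0,0],"hand":0.8},{"slide":[0,-5.4,-1],"delta_rot":[0,0,0],"hand":0.8},{"slide":[0,-5.4,-1],"delta_rot":[0,0,0],"hand":0.8},{"slide":[0,-5.4,-1],"delta_rot":[0,0,0],"hand":0.8},{"slide":[3,0,0],"delta_rot":[0,0,0],"hand":0.8},{"slide":[2.1,0,0],"delta_rot":[0,0,0],"hand":0.8},{"slide":[0,0,0],"delta_rot":[0,0,0],"hand":0.8},{"slide":[0,0,0],"delta_rot":[0,0,0],"hand":0.8}]'
python3 - <<'E'
from h import *
M,d=togo([.5225,.018,.071]);print(M.round(4),d,bot.get_obs()["joint_positions"].round(3))
g=[bot.get_image(n)[:,:,::-1] for n in("top","side")]
cv2.imwrite("pics/c4.png",np.hstack([cv2.resize(g[0][190:290,266:366],(400,400)),cv2.resize(g[1][190:290,253:353],(400,400))]))
E
```

```text
time: 13.65
position: [0.5225, 0.0179, 0.1487]
eef_rot: [-0.361, 1.542, 0.361]
force: [0.1, 0.3, -0.3]
finger_gap: 0.8
[[-1.600e-03 -4.441e-01  8.960e-01]
 [-1.000e-04  8.960e-01  4.441e-01]
 [-1.000e+00  6.000e-04 -1.500e-03]] [7.77 0.   0.01] [-0.179  0.498  1.76  -0.     0.886 -2.21 ]
```

View pics/c4.png

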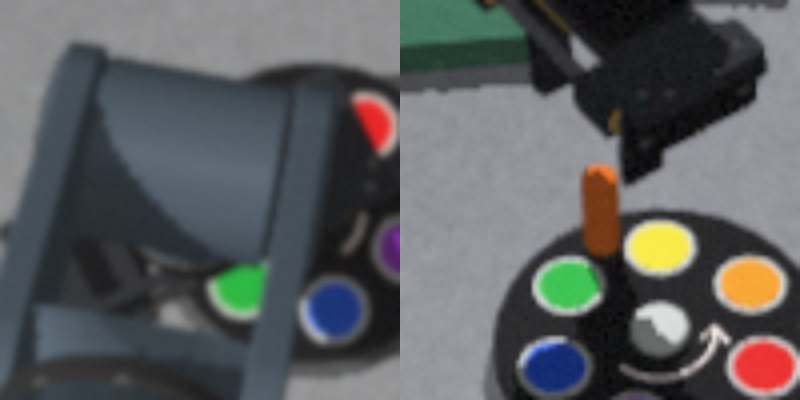

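The side view shows the handle in line between the fingers, with its top at about (600,172) in the crop. Descending and gripping.

```bash
python3 -m creep '[{"slide":[3,0,0],"delta_rot":[0,0,0],"hand":0.8},{"slide":[3,0,0],"delta_rot":[0,0,0],"hand":0.8},{"slide":[1.8,0,0],"delta_rot":[0,0,0],"hand":0.8},{"slide":[0,0,0],"delta_rot":[0,0,0],"hand":0},{"slide":[0,0,0],"delta_rot":[0,0,0],"hand":0},{"slide":[0,0,0],"delta_rot":[0,0,0],"hand":0},{"slide":[0,0,0],"delta_rot":[0,0,0],"hand":0},{"slide":[0,0,0],"delta_rot":[0,0,0],"hand":0},{"slide":[0,0,0],"delta_rot":[0,0,0],"hand":0},{"slide":[0,0,0],"delta_rot":[0,0,0],"hand":0}]' 20
python3 -m creep '[{"slide":[0,0,0],"delta_rot":[0,0,0],"hand":0},{"slide":[0,0,0],"delta_rot":[0,0,0],"hand":0},{"slide":[0,0,0],"delta_rot":[0,0,0],"hand":0}]'
python3 - <<'E'
from h import *
s=bot.get_obs();M=R.from_rotvec(s["eef_rot"]).as_matrix()
ax=np.array([.543,-.046]);p=s["position"];c=p[:2]-ax;print(p,np.hypot(*c),np.degrees(np.arctan2(c[1],c[0])))
# chord steps, in tool y,z (cm): 40 rows, 9deg each
for r in(.068,):
  a0=np.radians(107.1);a=a0+np.radians(9)*np.arange(41)
  P=np.c_[np.cos(a),np.sin(a)]*r;D=np.diff(P,axis=0)*100
  print((np.c_[D,np.zeros(40)]@M)[:,1:].round(2).tolist())
E
```

```text
time: 15.0
position: [0.5211, 0.018, 0.0701]
eef_rot: [-0.361, 1.542, 0.361]
force: [-0.1, 0.3, 1.9]
finger_gap: 0.224
time: 15.38
position: [0.5211, 0.018, 0.0701]
eef_rot: [-0.361, 1.542, 0.361]
force: [-0.5, -1.3, 3.9]
finger_gap: 0.224
[0.52110622 0.01795294 0.07010044] 0.06759671676500664 108.89823260348032
[[0.09, -1.06], [-0.08, -1.06], [-0.24, -1.04], [-0.4, -0.99], [-0.55, -0.91], [-0.69, -0.81], [-0.81, -0.7], [-0.91, -0.56], [-0.98, -0.41], [-1.04, -0.25], [-1.06, -0.09], [-1.06, 0.08], [-1.04, 0.24], [-0.99, 0.4], [-0.91, 0.55], [-0.81, 0.69], [-0.7, 0.81], [-0.56, 0.91], [-0.41, 0.98], [-0.25, 1.04], [-0.09, 1.06], [0.08, 1.06], [0.24, 1.04], [0.4, 0.99], [0.55, 0.91], [0.69, 0.81], [0.81, 0.7], [0.91, 0.56], [0.98, 0.41], [1.04, 0.25], [1.06, 0.09], [1.06, -0.08], [1.04, -0.24], [0.99, -0.4], [0.91, -0.55], [0.81, -0.69], [0.7, -0.81], [0.56, -0.91], [0.41, -0.98], [0.25, -1.04]]
```

The gap of 19.5 mm confirms the handle is gripped. First quarter turn, watching the force.

```bash
python3 -m creep '[{"slide":[0,0.09,-1.06],"delta_rot":[0,0,0],"hand":0},{"slide":[0,-0.08,-1.06],"delta_rot":[0,0,0],"hand":0},{"slide":[0,-0.24,-1.04],"delta_rot":[0,0,0],"hand":0},{"slide":[0,-0.4,-0.99],"delta_rot":[0,0,0],"hand":0},{"slide":[0,-0.55,-0.91],"delta_rot":[0,0,0],"hand":0},{"slide":[0,0,0],"delta_rot":[0,0,0],"hand":0}]'
python3 - <<'E'
from h import *
p=bot.get_obs()["position"];c=p[:2]-[.543,-.046];print(np.hypot(*c),np.degrees(np.arctan2(c[1],c[0])))
E
```

```text
time: 16.12
position: [0.4814, -0.0165, 0.0701]
eef_rot: [-0.361, 1.541, 0.359]
force: [4.0, -2.8, -0.5]
finger_gap: 0.224
0.0683179034461933 154.42497233735074
```

```bash
python3 -m creep '[{"slide":[0,-0.69,-0.81],"delta_rot":[0,0,0],"hand":0},{"slide":[0,-0.81,-0.7],"delta_rot":[0,0,0],"hand":0},{"slide":[0,-0.91,-0.56],"delta_rot":[0,0,0],"hand":0},{"slide":[0,-0.98,-0.41],"delta_rot":[0,0,0],"hand":0},{"slide":[0,-1.04,-0.25],"delta_rot":[0,0,0],"hand":0},{"slide":[0,-1.06,-0.09],"delta_rot":[0,0,0],"hand":0},{"slide":[0,-1.06,0.08],"delta_rot":[0,0,0],"hand":0},{"slide":[0,-1.04,0.24],"delta_rot":[0,0,0],"hand":0},{"slide":[0,-0.99,0.4],"delta_rot":[0,0,0],"hand":0},{"slide":[0,-0.91,0.55],"delta_rot":[0,0,0],"hand":0}]'
python3 - <<'E'
from h import *
s=bot.get_obs();p=s["position"];c=p[:2]-[.543,-.046];print(np.hypot(*c),np.degrees(np.arctan2(c[1],c[0])),s["joint_positions"].round(2))
E
```

```text
time: 17.38
position: [0.5074, -0.1051, 0.0701]
eef_rot: [-0.355, 1.545, 0.364]
force: [2.6, 5.5, 5.3]
finger_gap: 0.222
0.0690187949475338 -121.07531415413655 [-0.42  0.63  1.82  0.    0.7  -2.45]
```

```bash
python3 -m creep '[{"slide":[0,-0.81,0.69],"delta_rot":[0,0,0],"hand":0},{"slide":[0,-0.7,0.81],"delta_rot":[0,0,0],"hand":0},{"slide":[0,-0.56,0.91],"delta_rot":[0,0,0],"hand":0},{"slide":[0,-0.41,0.98],"delta_rot":[0,0,0],"hand":0},{"slide":[0,-0.25,1.04],"delta_rot":[0,0,0],"hand":0},{"slide":[0,-0.09,1.06],"delta_rot":[0,0,0],"hand":0},{"slide":[0,0.08,1.06],"delta_rot":[0,0,0],"hand":0},{"slide":[0,0.24,1.04],"delta_rot":[0,0,0],"hand":0},{"slide":[0,0.4,0.99],"delta_rot":[0,0,0],"hand":0},{"slide":[0,0.55,0.91],"delta_rot":[0,0,0],"hand":0}]'
python3 - <<'E'
from h import *
s=bot.get_obs();p=s["position"];c=p[:2]-[.543,-.046];print(np.hypot(*c),np.degrees(np.arctan2(c[1],c[0])),s["joint_positions"].round(2))
E
```

```text
time: 18.62
position: [0.6026, -0.0781, 0.0701]
eef_rot: [-0.361, 1.54, 0.36]
force: [2.4, -3.3, 5.2]
finger_gap: 0.223
0.06773810522327371 -28.33140205912477 [-0.31  0.71  1.59 -0.    0.84 -2.34]
```

```bash
python3 -m creep '[{"slide":[0,0.69,0.81],"delta_rot":[0,0,0],"hand":0},{"slide":[0,0.81,0.7],"delta_rot":[0,0,0],"hand":0},{"slide":[0,0.91,0.56],"delta_rot":[0,0,0],"hand":0},{"slide":[0,0.98,0.41],"delta_rot":[0,0,0],"hand":0},{"slide":[0,1.04,0.25],"delta_rot":[0,0,0],"hand":0},{"slide":[0,1.06,0.09],"delta_rot":[0,0,0],"hand":0},{"slide":[0,1.06,-0.08],"delta_rot":[0,0,0],"hand":0},{"slide":[0,1.04,-0.24],"delta_rot":[0,0,0],"hand":0},{"slide":[0,0.99,-0.4],"delta_rot":[0,0,0],"hand":0},{"slide":[0,0.91,-0.55],"delta_rot":[0,0,0],"hand":0}]'
python3 -m creep '[{"slide":[0,0.81,-0.69],"delta_rot":[0,0,0],"hand":0},{"slide":[0,0.7,-0.81],"delta_rot":[0,0,0],"hand":0},{"slide":[0,0.56,-0.91],"delta_rot":[0,0,0],"hand":0},{"slide":[0,0.41,-0.98],"delta_rot":[0,0,0],"hand":0},{"slide":[0,0.25,-1.04],"delta_rot":[0,0,0],"hand":0},{"slide":[0,0,0],"delta_rot":[0,0,0],"hand":0},{"slide":[0,0,0],"delta_rot":[0,0,0],"hand":0},{"slide":[0,0,0],"delta_rot":[0,0,0],"hand":0}]'
python3 - <<'E'
from h import *
s=bot.get_obs();p=s["position"];c=p[:2]-[.543,-.046];print(np.hypot(*c),np.degrees(np.arctan2(c[1],c[0])),s["joint_positions"].round(2), togo([.52110622,.01795294,.0701])[1])
g=[bot.get_image(n)[:,:,::-1] for n in("top","side")]
cv2.imwrite("pics/c5.png",np.hstack([cv2.resize(g[0][190:290,300:400],(300,300)),cv2.resize(g[1][225:345,265:375],(440,480),interpolation=2)[:300]*0+cv2.resize(g[1][225:345,265:375],(440,300))]))
cv2.imwrite("pics/c5.png",cv2.resize(g[1][225:345,265:375],(440,480),interpolation=2))
E
```

```text
time: 19.88
position: [0.5713, 0.015, 0.0701]
eef_rot: [-0.36, 1.545, 0.363]
force: [1.1, -2.3, 8.9]
finger_gap: 0.222
time: 20.88
position: [0.5201, 0.0178, 0.07]
eef_rot: [-0.362, 1.545, 0.362]
force: [0.4, -6.1, 7.2]
finger_gap: 0.219
0.06778107402398019 109.73408765768671 [-0.18  0.63  1.82 -0.    0.7  -2.21] [-0.01 -0.03  0.1 ]
```

View pics/c5.png

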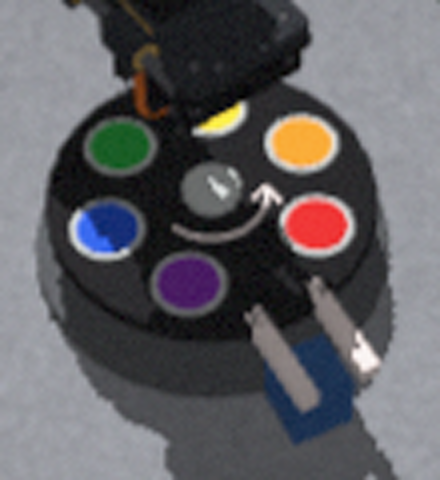

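The fork is over the holder again: the tine ends at (308,400) and (370,368) compare with (301,398) and (368,370) at the start, about 2 mm off. Release, rise and check.

```bash
python3 -m creep '[{"slide":[0,0,0],"delta_rot":[0,0,0],"hand":0.7},{"slide":[0,0,0],"delta_rot":[0,0,0],"hand":0.7},{"slide":[0,0,0],"delta_rot":[0,0,0],"hand":0.7},{"slide":[0,0,0],"delta_rot":[0,0,0],"hand":0.7},{"slide":[0,0,0],"delta_rot":[0,0,0],"hand":0.7},{"slide":[0,0,0],"delta_rot":[0,0,0],"hand":0.7},{"slide":[0,0,0],"delta_rot":[0,0,0],"hand":0.7},{"slide":[-3,0,0],"delta_rot":[0,0,0],"hand":0.7},{"slide":[-5,0,0],"delta_rot":[0,0,0],"hand":0.7},{"slide":[-5,0,0],"delta_rot":[0,0,0],"hand":0.7}]'
python3 -m creep '[{"slide":[0,4,-4],"delta_rot":[0,0,0],"hand":0.7},{"slide":[0,4,-4],"delta_rot":[0,0,0],"hand":0.7},{"slide":[0,4,-4],"delta_rot":[0,0,0],"hand":0.7},{"slide":[0,4,-2],"delta_rot":[0,0,0],"hand":0.7},{"slide":[0,0,0],"delta_rot":[0,0,0],"hand":0.7},{"slide":[0,0,0],"delta_rot":[0,0,0],"hand":0.7}]'
python3 - <<'E'
from h import *
g=[bot.get_image(n)[:,:,::-1] for n in("top","side")]
cv2.imwrite("pics/c6.png",np.hstack([cv2.resize(g[0][200:290,310:410],(400,360)),cv2.resize(g[1][140:380,190:390],(400,480),interpolation=2)[60:420]]))
E
```

```text
time: 22.22
position: [0.5208, 0.0181, 0.201]
eef_rot: [-0.36, 1.544, 0.362]
force: [1.0, 0.1, -0.4]
finger_gap: 0.701
time: 22.98
position: [0.3261, 0.0992, 0.2008]
eef_rot: [-0.361, 1.54, 0.361]
force: [-0.0, -0.2, 0.4]
finger_gap: 0.699
```

View pics/c6.png

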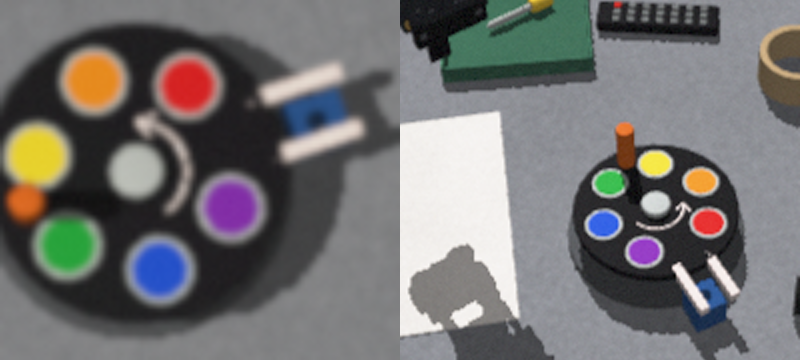

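The holder hole at (318,118) in the top crop sits midway between the tines. The handle at pixel (316.2,250.5) matches the start at (316.5,250.2). The pin is in the tray and the arm is clear.

```bash
python3 -c "
from rig import bot
print(bot.hand_in(), bot.get_obs()['time'])"
```

```text
the job is handed in; nothing more can be done
the job is handed in; nothing more can be done
```

I lifted the transport pin out of its holder and laid it flat in the green tray. Then I turned the wheel one full turn anticlockwise by its orange handle, let go, and handed the job in at about 23 s of the 72 s allowed. No verdict is given.

- **Wheel:** after release, the handle is back within about half a pixel of where it started, and the fork sits centred over the empty blue holder. While I still held the handle it stood about 1° past its start angle, well inside the 0.12 rad limit.
- **Pin:** the last pictures show it lying in the tray.
- **Robot:** the arm is clear of everything. The contact force reported at the end of each move stayed below about 10 N.
- **Bystanders:** I moved none of them. The remote and tape roll looked unmoved in the last picture; I did not check the others again, but the arm did not work near them.

One thing went differently from plan. My first try at laying the pin down, tilting the gripper outwards, nearly used up joint 5's range, so I tilted inwards instead. No check failed or disagreed.

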